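Pack the gluing tools into their tray and lock the keeper

ROBOT

A 6-joint arm with a two-finger parallel gripper is mounted at the origin on the work surface; the furniture and walls round the work are solid. World frame = base frame: x ahead of the robot, y to its left, z up, the work surface at z = 0. Lengths are in m, angles in rad, forces in N, time in s.
With the tool pointing down it reaches from about 0.375 to 0.975 m from the base axis. Payload 3.8 kg.
Tool frame: the origin (TCP) lies midway between the tips of the shut fingers; the grasp point (between the pads) lies 19 mm behind it (grip_point_offset is the distance from the TCP to the grasp point, in m); z points along the fingers, x is the direction in which the jaws open and shut, and the axes are right-handed (so a half turn about z gives the same grasp; the last joint's range is limited). The gripper opens to 85 mm and grips with 20 to 120 N. Pads are 22 mm wide; open, the fingers measure 114 mm over their backs; the gripper's body (76 mm by 85 mm) begins 54 mm behind the grasp point. The pads swing forward as they close: fully open they stand 13 mm farther back than shut.
Start: joints at [1.086, 0.264, 1.604, -0, 1.274, -0.037], TCP at [0.292, 0.608, 0.231] pointing down, gripper open.
Joint ranges: [-2.63, 2.63], [-0.94, 2.18], [0.31, 2.57], [-1.31, 4.45], [0, 2.66], [-2.55, 2.55]. Speed limits (rad/s): [2.57, 2.57, 3.14, 3.14, 3.14, 3.14].

INTERFACE

Orientations are given as a unit quaternion [x, y, z, w].
In Python, from bench import state, get_image, close_job, grip_point_offset gives the robot as it stands. The module is installed in compiled form; this text tells all that it offers.
- The arm moves only by the tool carry_out, never from a script. Its argument "commands" is a list of rows, each a list of 3 entries, a list of its own where there are three numbers: the shift along the tool's x, y, z in mm, then the turn, a rotation vector about the tool's x, y, z in degrees, then the gripper's target within -1 to 1 (shut at 1, half-way at 0, fully open at -1). In form: [[[tx, ty, tz], [ax, ay, az], jaw], ...]. A call has 1 to 8 rows; each row shifts and turns the pose as measured when the row begins, along the tool's axes as they then stand; what a row does not reach is not made up. A row lasts 1/10 s, in which the tool goes at most 50 mm and 8.59 degrees, less where a joint would pass 70% of its speed; a pose out of reach is approached as far as the arm can. A call with a gripper value outside its range is refused whole. The fingers move at their own pace and stop on an object; "squeeze" is the grip in N (left out, the last holds). Time passes only in rows, so rows that do not move let the fingers close. It gives the time, the measured TCP pose, the force and the opening at its end, in the units of the state.
- state(): the state, without advancing time (a new reading comes with each control period).
- get_image(name): name is "scene" or "top" or "wrist"; returns a dict with "img" (480x640x3 uint8, red, green, blue), "mtx" (3x3 intrinsics, pixels), "R" (3x3) and "t" (3): a world point X has camera coordinates R X + t. Camera axes: x right, y down, z forward; pixel columns grow to the right and rows downward; lengths in m; the calibration is good to about 2 mm. A picture is of the moment at which its call begins. There is no depth.
- close_job(): hands the job in, once; it reports no verdict.
The state is a dict: "time": time; "q": joint angles; "joint_velocities": joint speeds; "joint_efforts": joint torques, N m; "position": TCP position; "tool_rot": TCP orientation; "ft_force": force on the tool from outside, world axes, zero at the start; "torque": the same for the moment, N m; "finger_gap": finger opening in m.
Only numpy, scipy, OpenCV 4.12 (cv2) and the standard library are available. Lean on these libraries where they do the work, as an engineer would, in place of code of your own. Each camera call takes 0.05 s, during which the arm holds its last target.

TASK

Lay the glue brush and the bone folder flat in their own compartments of the blue-walled tool tray: the brush with its bristles in the wide bay, the folder in the shorter narrow slot. Then turn the red knob clockwise until the keeper bar lies square across both compartments, in line with the yellow marks, and pull the knob fully up to lock it. Leave the other things on the bench where they are.

Things in the scene. Friction and masses are not known exactly. Their poses are not given: they have to be found in the camera images.
- tray: Tool tray screwed to the bench: black base, grey pads, blue walls to 22 mm high. Origin on the bench; x along the compartments (tray spans -105 to +140 mm), y across (-90 to +90). Tools rest on pads at z 10 mm. From x -60 to +16 an open finger trough (floor z 5, no walls) crosses it, so fingers can go down beside the tools. Keeper pivot at x +55, y 0; yellow marks on the outer walls at x +55.
- brush_bay (a point): Home of the brush's origin: tray x +18, y +50, z +10 mm (pad surface), mid-length of the brush compartment. That has a bay 52 mm wide for the bristle head at tray x -94 to -60 and a slot 34 mm wide for the handle at x +16 to +130. The brush's own +y points to tray +x, bristles to tray -x.
- folder_bay (a point): Home of the folder's origin: tray x -8, y -50, z +10 mm (pad surface), mid-length of the folder compartment, which is 32 mm wide and runs from tray x -90 to +74. The folder lies along the tray's x, either end first.
- glue_brush: Flat glue brush, wooden handle, 38 x 208 x 22 mm, about 60 g, lying flat. Origin under the middle of its length, own y along it: bristle end at y -104 mm, handle end at y +104 mm. Handle round, at most 22 mm thick; bristle head 38 mm wide (y -104 to -56); the balance point is about 15 mm from the origin towards the bristles.
- ferrule (a point): Middle of the brush's flat metal ferrule, the best place to grip: 34 mm wide across the brush, 35 mm long, from 3 to 18 mm above the brush's underside. 38.5 mm from the brush's origin towards the bristles (over the finger trough when the brush is home).
- bristle_end (a point): End of the bristles on the brush's axis.
- bone_folder: Cream-coloured flat bone folder (a smooth creasing blade), 20 x 149 x 9 mm, about 20 g, lying flat. Origin under its middle, own y along its length.
- keeper (a joint): Turn of the aluminium keeper bar, rad, growing clockwise seen from above. 0 = parked, 1.3 = on the mark (long arm to tray -y over the folder, short arm over the brush), stop at 1.5. Starts at 0 to 0.25, stays where left (friction 0.06 N m). Bar 12 mm wide, arms 65 and 50 mm, 37 to 43 mm above the bench; it passes over tools lying home.
- lock_knob (a joint): Lift of the red knob on the keeper, m: 0 = down, 0.010 = pulled fully up (locked). It rises straight up against 3 N of friction, stays where it is left, and turns with the keeper. Do not pull it before the keeper is on the mark.
- knob_grip (a point): Middle of the red knob's upright grip bar, on the pivot axis, 63 mm above the bench with the knob down. The grip bar is 42 mm long, 12 mm thick and 26 mm high (from 49 to 75 mm above the bench) and points along the keeper bar. This point's own x points along the long arm of the keeper (at joint value 1.3 towards tray -y), its z up.
- thread_spool: Wooden spool of thread, 45 mm across, 59 mm high, a bystander; origin under its centre.
- pattern_weight: Dark pattern weight with a brass knob, 50 x 66 x 59 mm, a bystander; origin under its centre.
There are look-alikes about, which are no part of the job. Of the things that look like the glue_brush, the larger one is meant.

How it is judged:
By the outcome, as a careful person would: the job done as asked, in the order asked, and still so for the second after the job is handed in, with the robot touching nothing.
It also fails if it takes over 69 s, if anything falls off the work surface, if the arm or the gripper's body presses on something with over 40 N, if the wrist force passes 120 N, or if a joint passes its speed limit or range.

## Working session

There is one attempt and no reset: what is moved stays moved. The work goes in short steps, Python scripts to look and compute and a tool call to move; the robot and the scene stay as the last step left them, time stands still between calls to the robot, and variables do not carry over. Pictures are saved under pics/ and viewed, and the job is handed in when it is done.

Besides the shell and the picture viewer there is one more tool, called after "Emit:" as name(argument=value, ...) on one line, values as JSON. carry_out: Moves the arm, as the interface text tells. Its arguments: {"type":"object","properties":{"commands":{"type":"array"},"squeeze":{"type":"number"}},"required":["commands"]}

```bash
mkdir -p pics
cat > h.py <<'E'
import numpy as np, cv2
from bench import state,get_image,grip_point_offset
from scipy.spatial.transform import Rotation as Rn
def cam(n,fn=None):
    d=get_image(n)
    if fn: cv2.imwrite('pics/'+fn,d['img'][:,:,::-1])
    return d
def ray(d,u,v,z):
    R=np.array(d['R']);t=np.array(d['t']);K=np.array(d['mtx'])
    c=-R.T@t; r=R.T@np.linalg.inv(K)@np.array([u,v,1.])
    return c+r*(z-c[2])/r[2]
def proj(d,X):
    p=np.array(d['mtx'])@(np.array(d['R'])@np.array(X)+np.array(d['t'])); return p[:2]/p[2]
E
python3 - <<'E'
from h import *
import pickle
print(state(),grip_point_offset if not callable(grip_point_offset) else grip_point_offset())
D={n:cam(n,n+'0.png') for n in('scene','top','wrist')}
pickle.dump(D,open('d0.pkl','wb'))
for n in D: print(n,-np.array(D[n]['R']).T@D[n]['t'],D[n]['mtx'][0])
E
```

```text
{'time': 0.0, 'q': array([ 1.08606776e+00,  2.64762000e-01,  1.60542855e+00, -1.12497551e-05,
        1.27366759e+00, -3.69006063e-02]), 'joint_velocities': array([-0.00183518, -0.00018093, -0.00172196, -0.00042238, -0.00058497,
       -0.00175062]), 'joint_efforts': array([ 6.80995254e-04, -5.15093601e+01, -3.67322803e+01,  1.30992257e-04,
        1.27895147e-02,  1.31144537e-05]), 'position': array([0.29193745, 0.6077731 , 0.2299266 ]), 'tool_rot': array([ 8.46464377e-01,  5.32444153e-01, -9.77729538e-04,  5.71988790e-04]), 'ft_force': array([ 0.03332813, -0.15269515, -0.18104455]), 'torque': array([-0.05662311, -0.01998964, -0.01204624]), 'finger_gap': 0.08529621835853789} 0.0187
scene [-0.40051689 -0.7002388   0.85191084] [600.09422758   0.         324.6476915 ]
top [0.28057313 0.133089   1.2532499 ] [433.08493359   0.         314.76949251]
wrist [0.21633436 0.64520575 0.37200165] [408.42480323   0.         323.41892198]
```

View pics/top0.png

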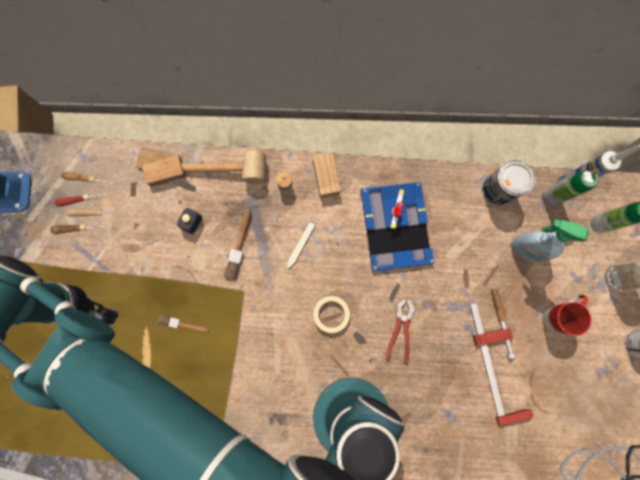

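View pics/scene0.png

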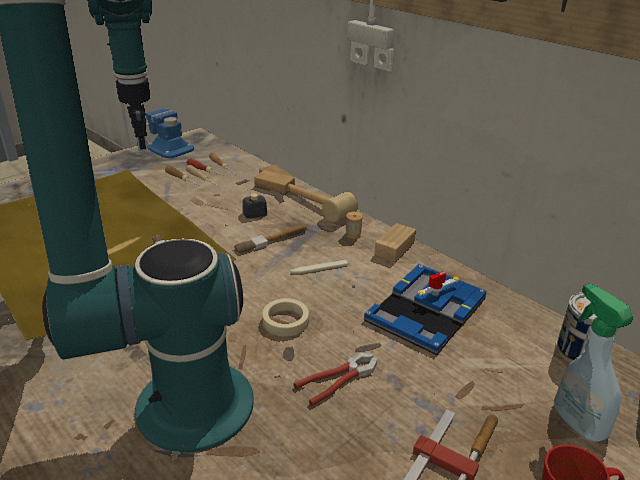

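View pics/wrist0.png

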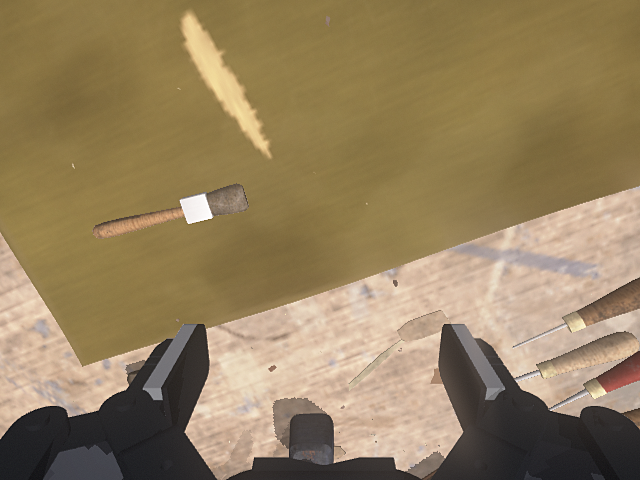

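Run:
```python
from h import *
import pickle
D=pickle.load(open('d0.pkl','rb'))
t=D['top']['img'][165:285,205:445,::-1]
cv2.imwrite('pics/c1.png',cv2.resize(t[:, 20+0:],None,fx=3.5,fy=3.5,interpolation=cv2.INTER_CUBIC))
s=D['scene']['img'][220:370,340:500,::-1]
cv2.imwrite('pics/c2.png',cv2.resize(s,None,fx=4,fy=4,interpolation=cv2.INTER_CUBIC))
d=D['top']
for n,u,v,z in [('bristle',231,277,.01),('ferr',235,257,.01),('hand',249,210,.01),('f1',312,224,.005),('f2',290,265,.005),('knob',398,210,.075),('t00',361,188,.022),('t01',421,183,.022),('t10',372,270,.022),('t11',433,263,.022),('base',350,430,0)]:
    print(n,ray(d,u,v,z).round(3))
```

```text
bristle [0.378 0.348 0.01 ]
ferr [0.436 0.34  0.01 ]
hand [0.576 0.305 0.01 ]
f1 [0.539 0.119 0.005]
f2 [0.417 0.181 0.005]
knob [ 0.57  -0.12   0.075]
t00 [ 0.647 -0.023  0.022]
t01 [ 0.667 -0.201  0.022]
t10 [ 0.405 -0.054  0.022]
t11 [ 0.429 -0.23   0.022]
base [-0.034  0.005  0.   ]
```

View pics/c1.png

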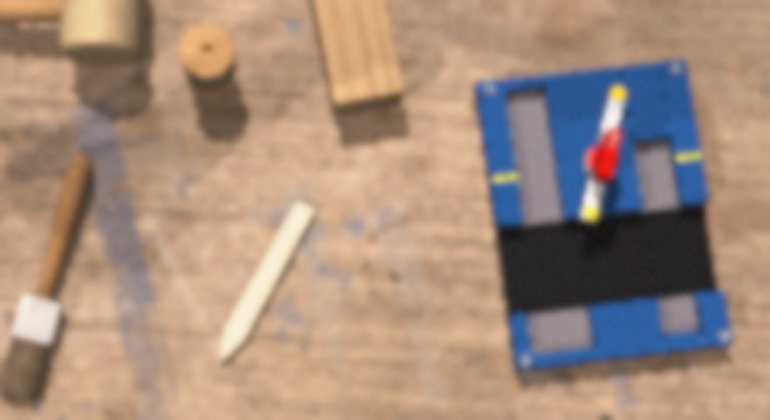

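View pics/c2.png

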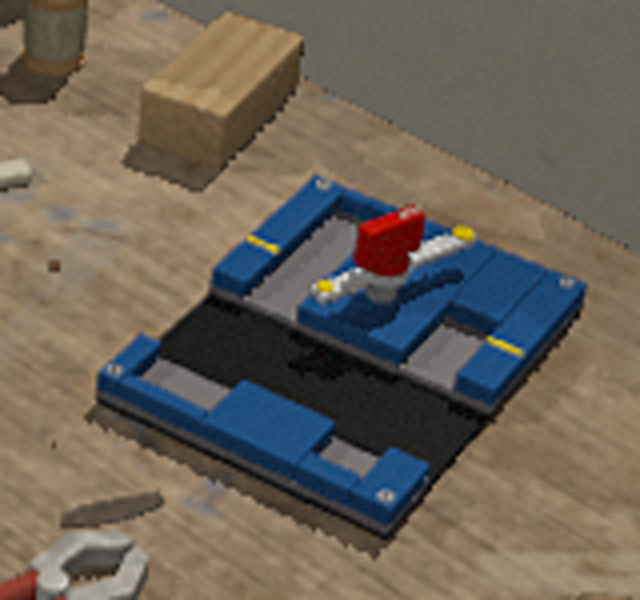

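```bash
cat >> h.py <<'E'
def plan(x,y,z,psi):
    "net tool-frame shift (mm) in current axes, turn about z (deg)"
    s=state(); p=np.array(s['position']);R=Rn.from_quat(s['tool_rot'])
    M=R.as_matrix(); ps=np.degrees(np.arctan2(M[1,0],M[0,0]))
    dl=(M.T@(np.array([x,y,z])-p)*1000)
    tilt=np.degrees(np.arccos(np.clip(-M[2,2],-1,1)))
    # correcting rotvec in tool axes
    c=np.cos(np.radians(psi));q=np.sin(np.radians(psi))
    T=np.array([[c,q,0],[q,-c,0],[0,0,-1.]])
    rv=Rn.from_matrix(M.T@T).as_rotvec(degrees=True)
    print('t',round(s['time'],2),'pos',p.round(4),'psi',ps.round(2),'tilt',tilt.round(2),'gap',round(s['finger_gap'],4),'F',np.array(s['ft_force']).round(1))
    print('shift',dl.round(1),'rv',rv.round(2))
E
python3 - <<'E'
from h import *
import pickle
D=pickle.load(open('d0.pkl','rb'))
print(ray(D['wrist'],320,240,0), (D['wrist']['R'][2]))
plan(.436,.34,.23,77.7)
E
```

```text
[0.32850805 0.58686686 0.        ] [ 0.29399463 -0.14326732 -0.9450088 ]
t 0.15 pos [0.292  0.6079 0.2302] psi 64.34 tilt 0.1 gap 0.0856 F [-0.   0.   0.3]
shift [-179.2  245.8    0.5] rv [ -0.02   0.1  -13.36]
```

Emit:
carry_out(commands=[[[-26,35,0],[0,0,0],-1],[[-26,35,0],[0,0,0],-1],[[-26,35,0],[0,0,0],-1],[[-26,35,0],[0,0,0],-1],[[-26,35,0],[0,0,0],-1],[[-26,35,0],[0,0,0],-1],[[-23,35,0],[0,0,-7],-1],[[0,0,0],[0,0,-6.5],-1]], squeeze=40)

```text
time: 0.95
position: [0.4379, 0.3314, 0.2261]
tool_rot: [0.774, 0.633, -0.003, 0.001]
ft_force: [-0.5, 0.8, 0.0]
finger_gap: 0.0856
```

Run:
```python
from h import *
import pickle
D={n:cam(n,n+'1.png') for n in('wrist','top')}
pickle.dump(D,open('d1.pkl','wb'))
plan(.436,.34,.23,77.7)
```

```text
t 1.05 pos [0.4364 0.3342 0.2262] psi 78.42 tilt 0.33 gap 0.0853 F [-0.6  0.4  0.7]
shift [ 5.6 -1.6 -3.8] rv [-0.21  0.25  0.72]
```

View pics/wrist1.png

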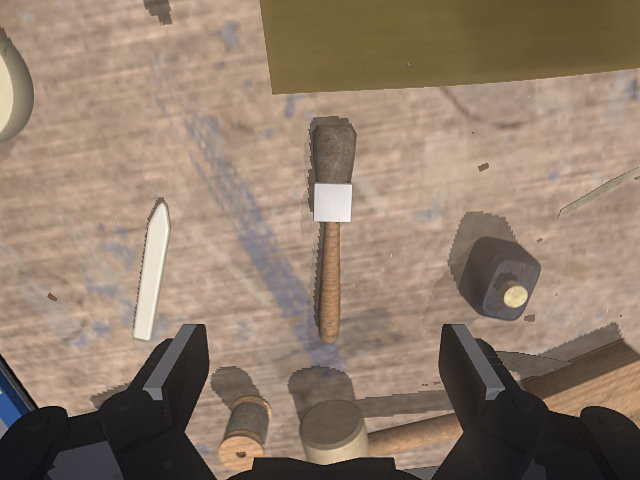

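Run:
```python
from h import *
import pickle
d=pickle.load(open('d1.pkl','rb'))['wrist']; im=d['img']
hsv=cv2.cvtColor(im,cv2.COLOR_RGB2HSV)
m=((hsv[...,1]<40)&(hsv[...,2]>165)).astype(np.uint8); m[:, :300]=0;m[:,370:]=0;m[:170]=0;m[235:]=0
c=max(cv2.findContours(m,0,1)[0],key=cv2.contourArea); r=cv2.minAreaRect(c); print(r)
b=[ray(d,*p,.018)[:2] for p in cv2.boxPoints(r)]; b=np.array(b);print(b.round(4),b.mean(0), [np.linalg.norm(b[i]-b[i-1]).round(4) for i in range(4)])
print('handle end',ray(d,329,340,.011),'mid handle',ray(d,331,280,.011),'bristle',ray(d,335,121,.012))
h,s,v=cv2.split(hsv)
m=((v>185)&(h<35)&(s<80)).astype(np.uint8); m[:,:125]=0;m[:,178:]=0;m[:195]=0;m[345:]=0
m=cv2.morphologyEx(m,cv2.MORPH_OPEN,np.ones((3,3)))
c=max(cv2.findContours(m,0,1)[0],key=cv2.contourArea);r=cv2.minAreaRect(c);print(r,cv2.contourArea(c))
P=np.array([ray(d,*p[0],.009)[:2] for p in c]);rr=cv2.minAreaRect((P*1000).astype(np.float32));print('folder',rr)
bx=cv2.boxPoints(rr);print(bx.round(1))
```

```text
((332.5, 202.5), (37.0, 37.0), 90.0)
[[0.4197 0.3261]
 [0.426  0.3575]
 [0.4587 0.3517]
 [0.4522 0.3194]] [0.43915388 0.33866852] [np.float64(0.0332), np.float64(0.032), np.float64(0.0332), np.float64(0.033)]
handle end [0.57905508 0.3080999  0.011     ] mid handle [0.51464128 0.32270527 0.011     ] bristle [0.37223079 0.35385477 0.012     ]
((152.35707092285156, 271.41131591796875), (20.768884658813477, 136.46661376953125), 7.853313446044922) 2318.5
folder ((477.1045227050781, 154.60902404785156), (18.77051544189453, 145.62643432617188), 63.39647674560547)
[[407.8 178.8]
 [538.  113.6]
 [546.4 130.4]
 [416.2 195.6]]
```

Run:
```python
from h import *
plan(.439,.3387,.04,77.6)
```

```text
t 1.05 pos [0.4364 0.3342 0.2262] psi 78.42 tilt 0.33 gap 0.0853 F [-0.6  0.4  0.7]
shift [  5.7   2.3 186.2] rv [-0.21  0.25  0.82]
```

Emit:
carry_out(commands=[[[3,1,30],[0,0.2,0.8],-1],[[2,1,40],[0,0,0],-1],[[1,0,40],[0,0,0],-1],[[0,0,40],[0,0,0],-1],[[0,0,25],[0,0,0],-1],[[0,0,5],[0,0,0],-1],[[0,0,0],[0,0,0],-1]])

```text
time: 1.75
position: [0.4387, 0.347, 0.043]
tool_rot: [0.784, 0.621, 0.002, -0.002]
ft_force: [-0.2, -0.4, -0.5]
finger_gap: 0.0856
```

Run:
```python
from h import *
plan(.439,.3387,.003,77.6)
```

```text
t 1.75 pos [0.4387 0.347  0.043 ] psi 76.76 tilt 0.32 gap 0.0856 F [-0.2 -0.4 -0.5]
shift [-8.2  2.2 39.9] rv [-0.05 -0.32 -0.84]
```

Emit:
carry_out(commands=[[[-8,2,18],[0,-0.3,-0.8],-1],[[0,0,0],[0,0,0],-1],[[0,0,0],[0,0,0],-1]])

```text
time: 2.05
position: [0.4413, 0.3425, 0.0294]
tool_rot: [0.78, 0.626, 0.003, -0.0]
ft_force: [0.5, 0.6, -0.2]
finger_gap: 0.0853
```

Run:
```python
from h import *
plan(.439,.3387,.003,77.6)
cam('wrist','w2.png')
```

```text
t 2.05 pos [0.4413 0.3425 0.0294] psi 77.5 tilt 0.4 gap 0.0853 F [ 0.5  0.6 -0.2]
shift [-4.3 -1.5 26.3] rv [ 0.21 -0.34 -0.1 ]
```

View pics/w2.png

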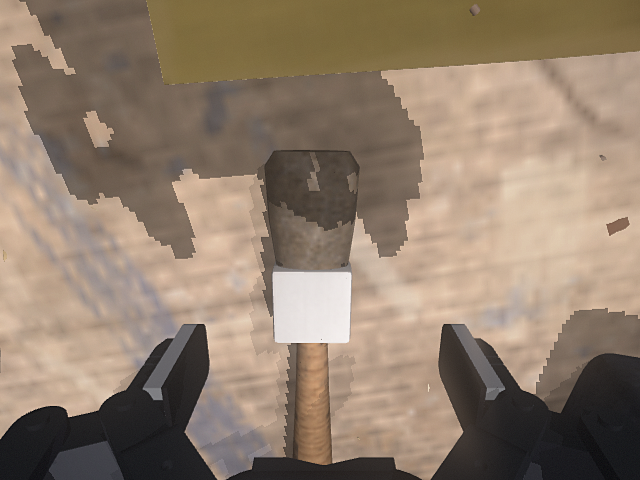

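Emit:
carry_out(commands=[[[-4,-1,12],[0,-0.3,0],-1],[[0,0,10],[0,0,0],-1],[[0,0,0],[0,0,0],-1],[[0,0,0],[0,0,0],-1]])

```text
time: 2.5
position: [0.4414, 0.3405, 0.0091]
tool_rot: [0.78, 0.626, 0.004, 0.001]
ft_force: [0.1, -0.2, 0.3]
finger_gap: 0.0853
```

Run:
```python
from h import *
plan(.439,.3387,.003,77.6)
```

```text
t 2.5 pos [0.4414 0.3405 0.0091] psi 77.46 tilt 0.51 gap 0.0853 F [ 0.1 -0.2  0.3]
shift [-2.3 -2.   6.1] rv [ 0.44 -0.27 -0.14]
```

Close enough; small correction down and close.

Emit:
carry_out(commands=[[[-2,-2,5],[0.4,-0.2,0],-1],[[0,0,0],[0,0,0],0],[[0,0,0],[0,0,0],1],[[0,0,0],[0,0,0],1],[[0,0,0],[0,0,0],1],[[0,0,0],[0,0,0],1],[[0,0,0],[0,0,0],1]])

```text
time: 3.2
position: [0.4393, 0.339, 0.0041]
tool_rot: [0.78, 0.625, 0.001, -0.0]
ft_force: [0.7, -0.4, 0.5]
finger_gap: 0.0332
```

Run:
```python
from h import *
plan(.439,.3387,.003,77.6)
cam('wrist','w3.png')
```

```text
t 3.2 pos [0.4393 0.339  0.0041] psi 77.44 tilt 0.08 gap 0.0332 F [ 0.7 -0.4  0.5]
shift [-0.4 -0.2  1.1] rv [ 0.01 -0.08 -0.16]
```

View pics/w3.png

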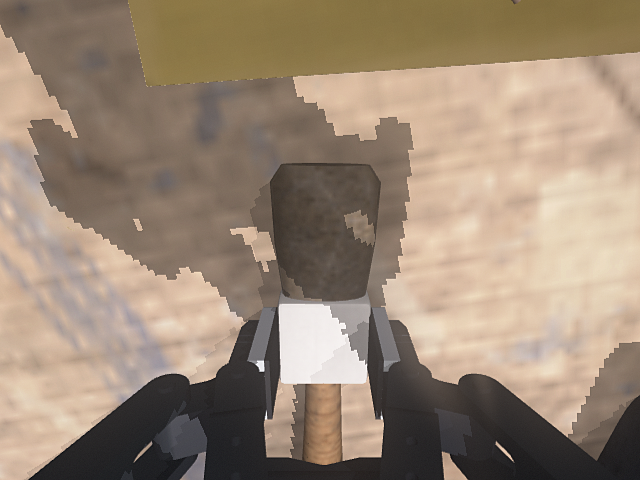

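Run:
```python
from h import *
d=cam('wrist')
print(ray(d,323,342,.018))
plan(.49,-.05,.22,97)
```

```text
[0.43767684 0.33982434 0.018     ]
t 3.3 pos [0.4392 0.339  0.0041] psi 77.44 tilt 0.07 gap 0.0332 F [ 0.1 -0.4 -1. ]
shift [-368.4  134.2 -216.4] rv [  0.02  -0.07 -19.56]
```

Emit:
carry_out(commands=[[[0,0,-15],[0,0,0],1],[[0,0,-40],[0,0,0],1],[[0,0,-45],[0,0,0],1],[[0,0,-45],[0,0,0],1],[[0,0,-40],[0,0,0],1],[[0,0,-20],[0,0,0],1],[[0,0,0],[0,0,0],1]])

```text
time: 4.0
position: [0.4379, 0.338, 0.2217]
tool_rot: [0.78, 0.626, 0.0, -0.0]
ft_force: [0.8, 0.5, -0.3]
finger_gap: 0.0329
```

Run:
```python
from h import *
plan(.49,-.05,.22,97)
```

```text
t 4.0 pos [0.4379 0.338  0.2217] psi 77.44 tilt 0.04 gap 0.0329 F [ 0.8  0.5 -0.3]
shift [-367.4  135.2    1.4] rv [ -0.02  -0.04 -19.56]
```

Emit:
carry_out(commands=[[[-30,11,0],[0,0,0],1],[[-46,17,0],[0,0,0],1],[[-46,17,0],[0,0,0],1],[[-46,17,0],[0,0,0],1],[[-46,17,0],[0,0,0],1],[[-46,17,0],[0,0,0],1],[[-46,17,0],[0,0,0],1],[[-30,11,0],[0,0,0],1]])

```text
time: 4.8
position: [0.4829, -0.0225, 0.2155]
tool_rot: [0.777, 0.63, -0.001, -0.003]
ft_force: [0.5, 0.3, -0.9]
finger_gap: 0.0331
```

Emit:
carry_out(commands=[[[0,0,0],[0,0,-7],1],[[0,0,0],[0,0,-7],1],[[0,0,0],[0,0,-6],1],[[0,0,0],[0,0,0],1],[[0,0,0],[0,0,0],1]])

```text
time: 5.3
position: [0.4782, -0.0286, 0.2089]
tool_rot: [0.655, 0.755, -0.004, -0.007]
ft_force: [-0.4, -0.9, -0.3]
finger_gap: 0.0331
```

Run:
```python
from h import *
import pickle
plan(.49,-.05,.22,97)
pickle.dump(cam('wrist','w4.png'),open('d4.pkl','wb'))
```

```text
t 5.3 pos [ 0.4782 -0.0286  0.2089] psi 98.08 tilt 0.9 gap 0.0331 F [-0.4 -0.9 -0.3]
shift [-22.7   8.5 -11.3] rv [-0.86 -0.27  1.09]
```

View pics/w4.png

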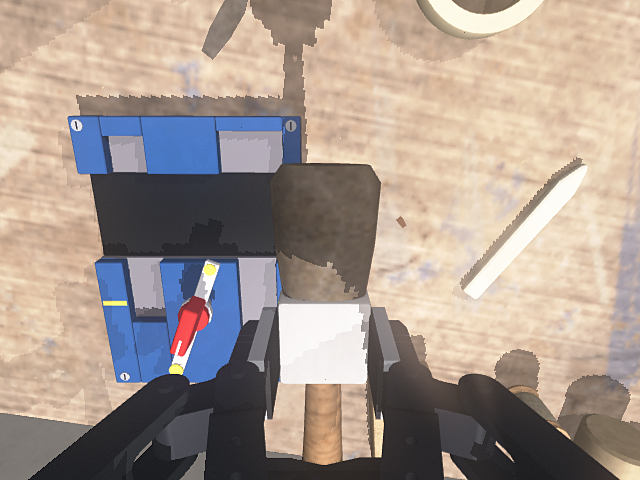

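Run:
```python
from h import *
import pickle
d=pickle.load(open('d4.pkl','rb'));im=d['img']
hsv=cv2.cvtColor(im,cv2.COLOR_RGB2HSV)
m=((hsv[...,0]>100)&(hsv[...,0]<125)&(hsv[...,1]>130)&(hsv[...,2]>60)).astype(np.uint8)
cv2.imwrite('pics/m4.png',m*255)
big=cv2.resize(im[100:400,50:320,::-1],None,fx=2.6,fy=2,interpolation=cv2.INTER_CUBIC);cv2.imwrite('pics/c4.png',cv2.resize(im[100:395,55:320,::-1],None,fx=2,fy=2,interpolation=cv2.INTER_CUBIC))
pts={'A(-105,-90)':(69,117),'B(-105,90)':(301,115),'C(-60,-90)':(79,174),'D(16,-90)':(96,261),'E(140,-90)':(116,383)}
src=[];dst=[]
for k,p in pts.items():
    w=ray(d,*p,.022); print(k,w.round(4)); src.append(eval(k[1:]));dst.append(w[:2]*1000)
src=np.array(src,float);dst=np.array(dst)
def fit(src,dst):
    a=src-src.mean(0);b=dst-dst.mean(0)
    th=np.arctan2((a[:,0]*b[:,1]-a[:,1]*b[:,0]).sum(),(a*b).sum());R=np.array([[np.cos(th),-np.sin(th)],[np.sin(th),np.cos(th)]])
    t=dst.mean(0)-R@src.mean(0); print(np.degrees(th),t,(src@R.T+t-dst).round(1))
fit(src,dst)
for p in [(211,268),(176,370)]: print('bar end',ray(d,*p,.043))
print('knob',ray(d,194,315,.075),ray(d,127,303,.022))
```

```text
A(-105,-90) [ 0.4314 -0.2319  0.022 ]
B(-105,90) [ 0.4047 -0.0552  0.022 ]
C(-60,-90) [ 0.4748 -0.2262  0.022 ]
D(16,-90) [ 0.5488 -0.215   0.022 ]
E(140,-90) [ 0.6727 -0.1999  0.022 ]
7.913261301532348 [ 521.62453991 -129.00713537] [[-1.4 -0.7]
 [ 0.5  0.8]
 [-0.2 -0.2]
 [ 1.1 -1. ]
 [-0.   1.1]]
bar end [ 0.53232366 -0.11184862  0.043     ]
bar end [ 0.63404425 -0.13707     0.043     ]
knob [ 0.55847796 -0.11505032  0.075     ] [ 0.58556811 -0.18892032  0.022     ]
```

View pics/c4.png

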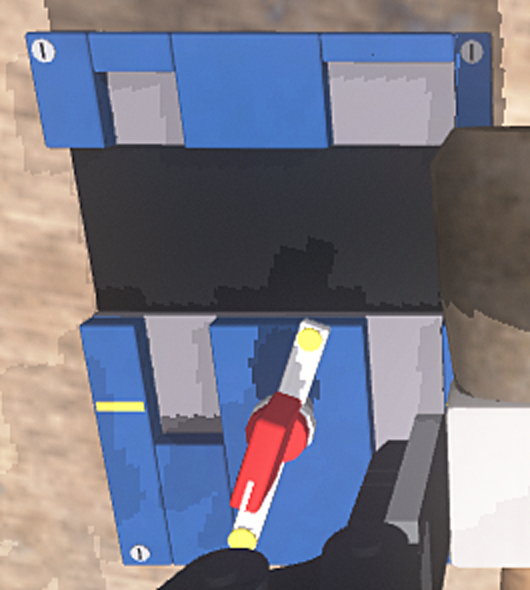

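Run:
```python
from h import *
plan(.496,-.0823,.10,97.9)
```

```text
t 5.35 pos [ 0.4781 -0.0286  0.2089] psi 98.11 tilt 0.91 gap 0.0331 F [ 0.  -0.3 -0.6]
shift [-56.3  11.7 108.4] rv [-0.87 -0.28  0.21]
```

Emit:
carry_out(commands=[[[-24,6,10],[-0.9,-0.3,0.2],1],[[-25,5,10],[0,0,0],1],[[-7,1,25],[0,0,0],1],[[0,0,25],[0,0,0],1],[[0,0,20],[0,0,0],1],[[0,0,10],[0,0,0],1],[[0,0,0],[0,0,0],1],[[0,0,0],[0,0,0],1]])

```text
time: 6.15
position: [0.4995, -0.0822, 0.1059]
tool_rot: [0.66, 0.752, 0.001, 0.001]
ft_force: [0.6, -0.6, -1.1]
finger_gap: 0.0331
```

Run:
```python
from h import *
plan(.496,-.0823,.05,97.9)
cam('wrist','w5.png')
```

```text
t 6.15 pos [ 0.4995 -0.0822  0.1059] psi 97.45 tilt 0.21 gap 0.0331 F [ 0.6 -0.6 -1.1]
shift [ 0.4 -3.7 55.9] rv [ 0.2   0.05 -0.45]
```

View pics/w5.png

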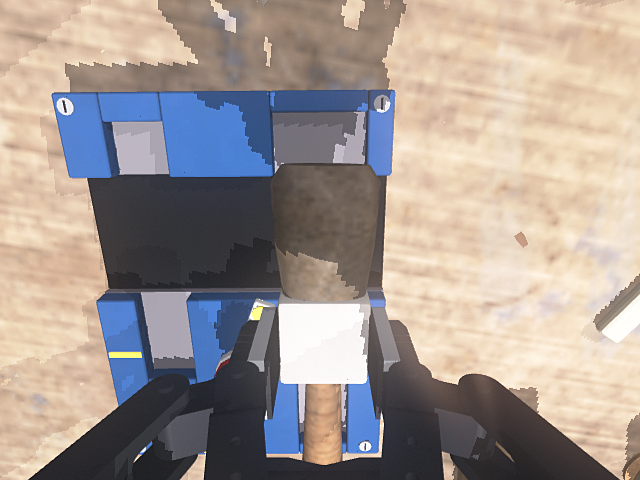

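Run:
```python
from h import *
d=cam('wrist')
c,s=np.cos(np.radians(7.9)),np.sin(np.radians(7.9))
for p in [(53,94),(395,91),(272,176),(368,176),(70,177),(98,302)]:
    w=ray(d,*p,.022)*1000-[521.6,-129,0]; print(p,(c*w[0]+s*w[1]).round(1),(-s*w[0]+c*w[1]).round(1))
```

```text
(53, 94) -103.5 -90.1
(395, 91) -103.7 87.5
(272, 176) -60.0 21.6
(368, 176) -59.6 74.8
(70, 177) -60.2 -90.5
(98, 302) 17.3 -89.6
```

Emit:
carry_out(commands=[[[0,-3,18],[0.2,0,-0.4],1],[[0,0,20],[0,0,0],1],[[0,0,15],[0,0,0],1],[[0,0,0],[0,0,0],1],[[0,0,0],[0,0,0],1]])

```text
time: 6.75
position: [0.5038, -0.0836, 0.0597]
tool_rot: [0.657, 0.754, 0.004, 0.007]
ft_force: [1.0, -0.0, -1.4]
finger_gap: 0.0329
```

Run:
```python
from h import *
plan(.496,-.083,.015,97.9)
```

```text
t 6.75 pos [ 0.5038 -0.0836  0.0597] psi 97.89 tilt 0.92 gap 0.0329 F [ 1.  -0.  -1.4]
shift [ 1.9 -8.3 44.6] rv [ 0.85  0.36 -0.01]
```

Emit:
carry_out(commands=[[[1,-8,5],[0.8,0.3,0],1],[[0,0,10],[0,0,0],1],[[0,-1,10],[0.2,0,0],1],[[0,0,0],[0,0,0],1],[[0,0,0],[0,0,0],1]])

```text
time: 7.25
position: [0.4967, -0.0844, 0.0359]
tool_rot: [0.657, 0.754, -0.0, 0.001]
ft_force: [0.1, 0.0, -0.6]
finger_gap: 0.0331
```

Run:
```python
from h import *
plan(.496,-.083,.015,97.9)
```

```text
t 7.25 pos [ 0.4967 -0.0844  0.0359] psi 97.89 tilt 0.17 gap 0.0331 F [ 0.1  0.  -0.6]
shift [ 1.6 -0.5 20.9] rv [ 0.07  0.15 -0.01]
```

Emit:
carry_out(commands=[[[2,-1,7],[0,0,0],1],[[0,-1,7],[0.2,0,0],1],[[0,0,4],[0,0,0],1],[[0,0,0],[0,0,0],1],[[0,0,0],[0,0,0],1]])

```text
time: 7.75
position: [0.4941, -0.0825, 0.016]
tool_rot: [0.657, 0.754, -0.002, -0.0]
ft_force: [-0.2, 0.2, -0.9]
finger_gap: 0.0328
```

Run:
```python
from h import *
plan(.496,-.083,.014,97.9)
cam('wrist','w6.png');
```

```text
t 7.75 pos [ 0.4941 -0.0825  0.016 ] psi 97.89 tilt 0.22 gap 0.0328 F [-0.2  0.2 -0.9]
shift [-0.7  1.8  2. ] rv [-0.18  0.13 -0.01]
```

View pics/w6.png

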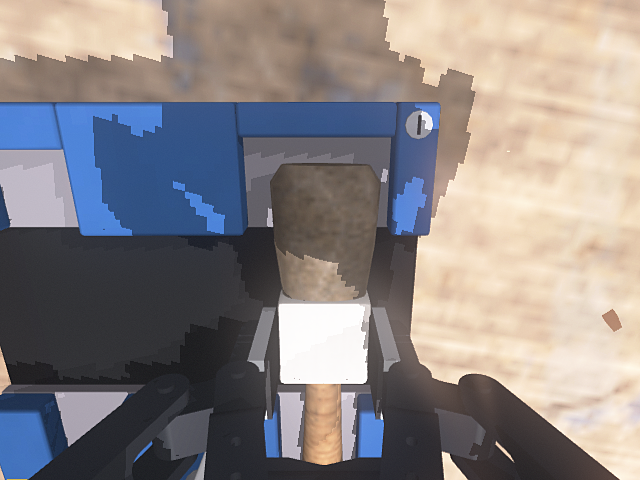

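Emit:
carry_out(commands=[[[-2,2,2],[0,0,0],1],[[0,0,0],[0,0,0],1],[[0,0,0],[0,0,0],-0.3],[[0,0,0],[0,0,0],-0.3],[[0,0,0],[0,0,0],-0.3],[[0,0,0],[0,0,0],-0.3]])

```text
time: 8.4
position: [0.4979, -0.0847, 0.0151]
tool_rot: [0.657, 0.754, -0.001, 0.001]
ft_force: [0.2, -0.7, -1.2]
finger_gap: 0.0555
```

Run:
```python
from h import *
plan(.496,-.083,.014,97.9)
```

```text
t 8.4 pos [ 0.4979 -0.0847  0.0151] psi 97.88 tilt 0.19 gap 0.0555 F [ 0.2 -0.7 -1.2]
shift [ 2.  -1.7  1.1] rv [-0.03  0.19 -0.02]
```

Released; lift slowly, then up and view.

Emit:
carry_out(commands=[[[0,0,-10],[0,0,0],-0.3],[[0,0,-20],[0,0,0],-0.3],[[0,0,-40],[0,0,0],-0.3],[[0,0,-45],[0,0,0],-0.5],[[0,0,-45],[0,0,0],-1],[[0,0,-25],[0,0,0],-1],[[0,0,0],[0,0,0],-1]])

```text
time: 9.1
position: [0.4965, -0.0837, 0.2102]
tool_rot: [0.657, 0.754, -0.002, 0.0]
ft_force: [0.0, 0.1, -0.3]
finger_gap: 0.0853
```

Run:
```python
from h import *
d=cam('wrist','w7.png')
plan(.477,.1546,.2,63.4)
import pickle;pickle.dump(d,open('d7.pkl','wb'))
```

```text
t 9.15 pos [ 0.4958 -0.0836  0.2086] psi 97.89 tilt 0.25 gap 0.0857 F [ 0.7 -0.3  0.7]
shift [238.5  14.1   8. ] rv [-0.18  0.18 34.49]
```

View pics/w7.png

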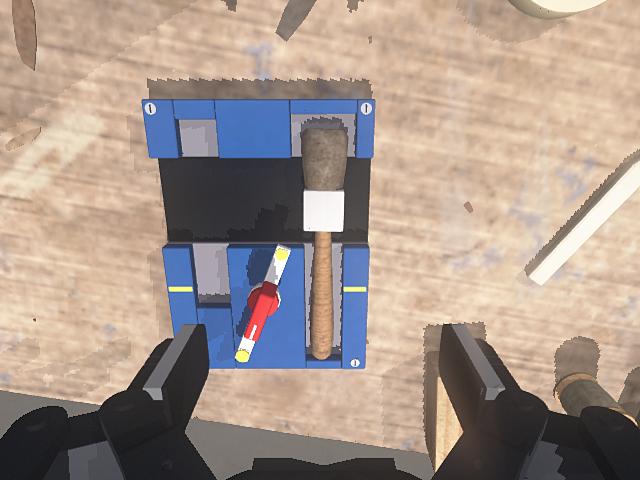

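Run:
```python
from h import *
import pickle
d=pickle.load(open('d7.pkl','rb'))
P=[((142,100),(-105,-90)),((375,99),(-105,90)),((150,158),(-60,-90)),((372,158),(-60,90)),((163,248),(16,-90)),((369,247),(16,90)),((366,369),(140,90)),((170,289),(55,-90)),((367,289),(55,90))]
src=np.array([b for a,b in P],float);dst=np.array([ray(d,*a,.022)[:2]*1000 for a,b in P])
a=src-src.mean(0);b=dst-dst.mean(0)
th=np.arctan2((a[:,0]*b[:,1]-a[:,1]*b[:,0]).sum(),(a*b).sum());R=np.array([[np.cos(th),-np.sin(th)],[np.sin(th),np.cos(th)]])
t=dst.mean(0)-R@src.mean(0); print(np.degrees(th),t,(src@R.T+t-dst).round(1))
T=lambda p,z:(R.T@(ray(d,*p,z)[:2]*1000-t)).round(1)
print('slot',T((194,270),.022),T((229,270),.022),T((180,140),.01),T((217,140),.01), 'pad',T((197,290),.01),T((230,290),.01))
print('brush tip',T((325,121),.02),'ferr',T((324,211),.028),'hand',T((321,358),.021))
e=[ray(d,*p,.043)[:2]*1000 for p in((283,255),(243,355))];v=e[1]-e[0];print('bar',e,np.degrees(np.arctan2(v[1],v[0])),np.linalg.norm(v))
print('pivot',R@[55,0]+t, 'folder tgt',R@[-22,-50]+t)
```

```text
8.12816965627562 [ 521.96384654 -130.06591814] [[-0.6 -1.2]
 [-0.8  0.7]
 [ 0.6 -1. ]
 [-0.3  1.5]
 [ 0.2 -1.4]
 [ 0.3  1.5]
 [ 0.5  0.4]
 [ 0.6 -2.5]
 [-0.5  1.9]]
slot [ 36.5 -64.1] [ 36.6 -33.4] [-73.4 -67.4] [-73.3 -37.2] pad [ 61.6 -67.6] [ 61.6 -37.1]
brush tip [-88.3  51. ] ferr [-18.  50.] hand [127.8  46.7]
bar [array([ 534.16986506, -111.43847276]), array([ 633.21859607, -136.47400396])] -14.184966588951553 102.16373592517928
pivot [ 576.41133104 -122.28958016] folder tgt [ 507.25425091 -182.67416651]
```

Emit:
carry_out(commands=[[[28,2,0],[0,0,0],-1],[[45,3,0],[0,0,0],-1],[[46,3,0],[0,0,0],-1],[[46,3,0],[0,0,0],-1],[[40,3,0],[0,0,0],-1],[[20,1,0],[0,0,8],-1],[[0,0,0],[0,0,8],-1],[[0,0,0],[0,0,8],-1]])

```text
time: 9.95
position: [0.4709, 0.1481, 0.195]
tool_rot: [0.804, 0.594, -0.011, -0.004]
ft_force: [0.7, -0.2, 0.4]
finger_gap: 0.0853
```

Emit:
carry_out(commands=[[[0,0,0],[0,0,8],-1],[[0,0,0],[0,0,2.5],-1],[[0,0,0],[0,0,0],-1],[[0,0,0],[0,0,0],-1]])

```text
time: 10.35
position: [0.4652, 0.1478, 0.187]
tool_rot: [0.857, 0.515, -0.018, -0.005]
ft_force: [1.3, -1.0, -0.9]
finger_gap: 0.0855
```

Run:
```python
from h import *
plan(.470,.158,.1,63.4)
d=cam('wrist','w8.png')
import pickle;pickle.dump(d,open('d8.pkl','wb'))
```

```text
t 10.35 pos [0.4652 0.1478 0.187 ] psi 62.04 tilt 2.13 gap 0.0855 F [ 1.3 -1.  -0.9]
shift [13.4  1.9 86.7] rv [-1.58  1.44 -1.38]
```

View pics/w8.png

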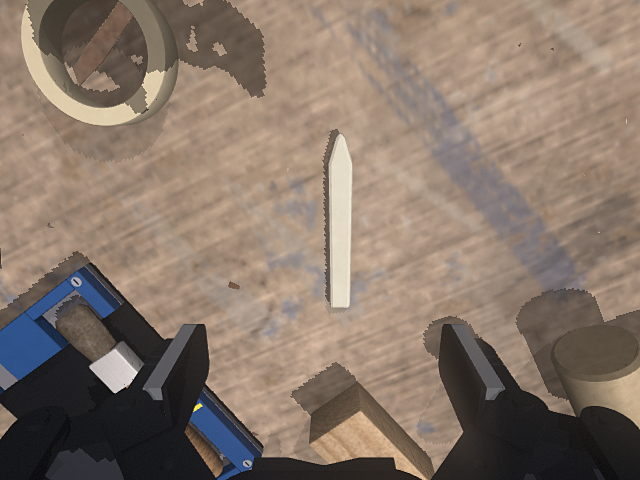

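Run:
```python
from h import *
import pickle
d=pickle.load(open('d8.pkl','rb'));im=d['img']
h,s,v=cv2.split(cv2.cvtColor(im,cv2.COLOR_RGB2HSV))
m=((v>190)&(s<70)).astype(np.uint8); m[:,:318]=0;m[:,365:]=0;m[:120]=0;m[320:]=0
m=cv2.morphologyEx(m,cv2.MORPH_OPEN,np.ones((3,3)))
c=max(cv2.findContours(m,0,1)[0],key=cv2.contourArea)
P=np.array([ray(d,*p[0],.009)[:2] for p in c]);rr=cv2.minAreaRect((P*1000).astype(np.float32));print('folder',rr)
b=cv2.boxPoints(rr);print(b.round(1));
e=sorted([b[i]-b[i-1] for i in range(4)],key=np.linalg.norm)[-1];print(np.degrees(np.arctan2(e[1],e[0])))
```

```text
folder ((476.53857421875, 152.87667846679688), (22.374290466308594, 144.6182861328125), 59.89361572265625)
[[408.4 179.5]
 [533.5 106.9]
 [544.7 126.3]
 [419.6 198.8]]
149.89362
```

Run:
```python
from h import *
import pickle
d=pickle.load(open('d8.pkl','rb'));im=d['img']
h,s,v=cv2.split(cv2.cvtColor(im,cv2.COLOR_RGB2HSV))
m=((v>185)&(s<75)).astype(np.uint8); m[:,:318]=0;m[:,365:]=0;m[:120]=0;m[320:]=0
m=cv2.morphologyEx(m,cv2.MORPH_OPEN,np.ones((3,3)))
A=[]
for r in range(175,300,25):
    x=np.where(m[r])[0]; a=ray(d,x.min()-.5,r,.009)[:2]*1000;b=ray(d,x.max()+.5,r,.009)[:2]*1000
    A.append((a+b)/2); print(r,x.min(),x.max(),((a+b)/2).round(1),np.linalg.norm(a-b).round(1))
A=np.array(A);e=A[-1]-A[0];print(np.degrees(np.arctan2(e[1],e[0])))
ys=np.where(m.any(1))[0];print(ys.min(),ys.max());print(ray(d,340,ys.min(),.009),ray(d,340,ys.max()+1,.009))
```

```text
175 329 351 [439.2 171.9] 18.1
200 330 351 [457.1 163.2] 17.6
225 330 350 [475.4 153.3] 17.1
250 330 350 [494.5 143.5] 17.4
275 331 349 [514.4 133.3] 16.1
-27.219407081135845
131 319
[0.40953064 0.18721684 0.009     ] [0.55224357 0.1138084  0.009     ]
```

Emit:
carry_out(commands=[[[8,2,20],[-1.6,1.5,-0.8],-1],[[2,0,35],[0,0,0],-1],[[0,0,35],[0,0,0],-1],[[0,0,20],[0,0,0],-1],[[0,0,0],[0,0,0],-1],[[0,0,0],[0,0,0],-1]])

```text
time: 11.0
position: [0.472, 0.1553, 0.0737]
tool_rot: [0.852, 0.523, 0.002, 0.0]
ft_force: [0.3, -0.2, 0.5]
finger_gap: 0.0854
```

Run:
```python
from h import *
plan(.470,.156,.004,62.8)
```

```text
t 11.0 pos [0.472  0.1553 0.0737] psi 63.07 tilt 0.24 gap 0.0854 F [ 0.3 -0.2  0.5]
shift [-0.5 -2.3 69.7] rv [ 0.17 -0.17  0.27]
```

Emit:
carry_out(commands=[[[0,-2,18],[0.2,-0.2,0.2],-1],[[0,0,18],[0,0,0],-0.6],[[0,0,16],[0,0,0],-0.3],[[0,0,8],[0,0,0],-0.3],[[0,0,0],[0,0,0],-0.3],[[0,0,0],[0,0,0],-0.3]])

```text
time: 11.6
position: [0.4784, 0.1582, 0.021]
tool_rot: [0.853, 0.522, 0.007, 0.002]
ft_force: [0.3, -0.7, 0.3]
finger_gap: 0.0553
```

Run:
```python
from h import *
plan(.470,.156,.003,62.8)
cam('wrist','w9.png')
```

```text
t 11.6 pos [0.4784 0.1582 0.021 ] psi 62.93 tilt 0.82 gap 0.0553 F [ 0.3 -0.7  0.3]
shift [-6.  -6.7 17.9] rv [ 0.6  -0.56  0.13]
```

View pics/w9.png

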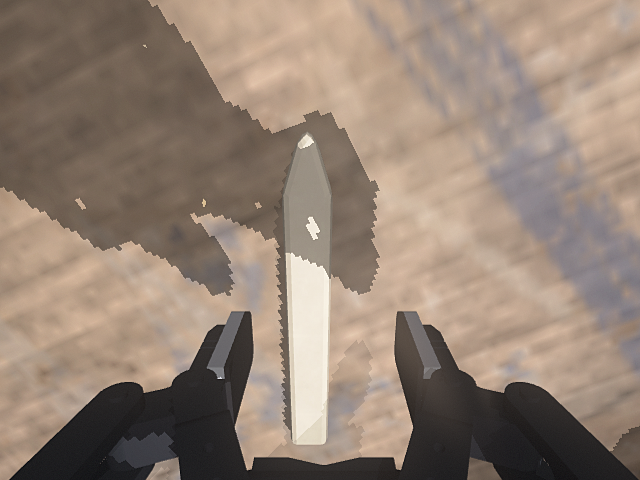

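Emit:
carry_out(commands=[[[-6,-6,6],[0.6,-0.6,0.1],-0.3],[[0,-1,6],[0.2,0,0],-0.3],[[0,0,2],[0,0,0],-0.3],[[0,0,0],[0,0,0],-0.3],[[0,0,0],[0,0,0],-0.3]])

```text
time: 12.15
position: [0.4704, 0.1564, 0.0081]
tool_rot: [0.853, 0.521, 0.0, -0.001]
ft_force: [0.1, 0.7, 0.5]
finger_gap: 0.0556
```

Run:
```python
from h import *
plan(.470,.156,.0035,62.8)
```

```text
t 12.15 pos [0.4704 0.1564 0.0081] psi 62.82 tilt 0.11 gap 0.0556 F [0.1 0.7 0.5]
shift [-0.5 -0.2  4.6] rv [-0.09 -0.06  0.02]
```

Emit:
carry_out(commands=[[[0,0,5],[0,0,0],-0.3],[[0,0,0],[0,0,0],0.2],[[0,0,0],[0,0,0],1],[[0,0,0],[0,0,0],1],[[0,0,0],[0,0,0],1],[[0,0,0],[0,0,0],1]], squeeze=30)

```text
time: 12.75
position: [0.4709, 0.1565, 0.0029]
tool_rot: [0.853, 0.521, 0.0, -0.001]
ft_force: [0.5, 0.1, -0.3]
finger_gap: 0.0176
```

Run:
```python
from h import *
plan(.470,.156,.0035,62.8)
cam('wrist','w10.png')
```

```text
t 12.75 pos [0.4709 0.1565 0.0029] psi 62.82 tilt 0.11 gap 0.0176 F [ 0.5  0.1 -0.3]
shift [-0.8 -0.6 -0.6] rv [-0.07 -0.08  0.02]
```

View pics/w10.png

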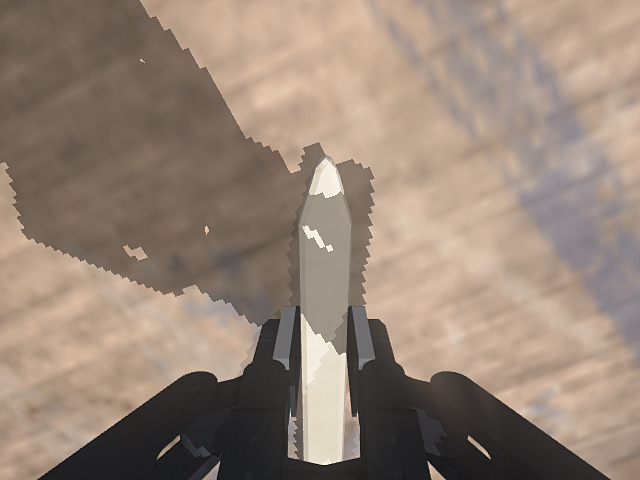

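Run:
```python
from h import *
d=cam('wrist')
s=state();w=ray(d,325,157,.006);M=Rn.from_quat(s['tool_rot']).as_matrix();print((M.T@(w-s['position'])*1000).round(1))
```

```text
[  1.2 -66.5  -3. ]
```

Emit:
carry_out(commands=[[[0,0,-15],[0,0,0],1],[[0,0,-35],[0,0,0],1],[[0,0,-45],[0,0,0],1],[[0,0,-45],[0,0,0],1],[[0,0,-30],[0,0,0],1],[[0,0,0],[0,0,0],1],[[0,0,0],[0,0,0],1]])

```text
time: 13.55
position: [0.4688, 0.1556, 0.1774]
tool_rot: [0.853, 0.521, -0.002, -0.002]
ft_force: [0.2, -0.2, -1.0]
finger_gap: 0.018
```

Run:
```python
from h import *
cam('wrist','w11.png')
plan(.513,-.182,.17,98.1)
```

```text
t 13.6 pos [0.4691 0.1556 0.1774] psi 62.82 tilt 0.29 gap 0.0179 F [0.2 1.1 0.1]
shift [-280.3  193.3    7. ] rv [-2.900e-01  1.000e-02 -3.528e+01]
```

View pics/w11.png

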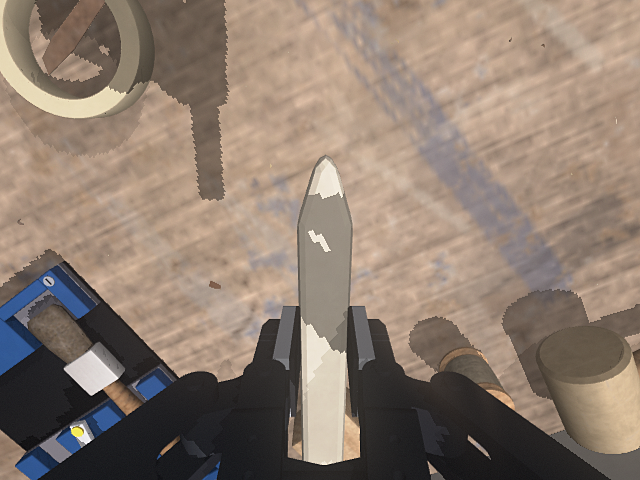

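Emit:
carry_out(commands=[[[-26,18,0],[-0.3,0,0],1],[[-39,27,0],[0,0,0],1],[[-39,27,0],[0,0,0],1],[[-39,27,0],[0,0,0],1],[[-39,27,0],[0,0,0],1],[[-39,27,0],[0,0,0],1],[[-39,27,0],[0,0,0],1],[[-10,7,0],[0,0,0],1]])

```text
time: 14.4
position: [0.505, -0.1775, 0.1604]
tool_rot: [0.851, 0.525, -0.009, -0.008]
ft_force: [-0.0, 0.5, 0.4]
finger_gap: 0.0182
```

Emit:
carry_out(commands=[[[0,0,0],[0,0,-8],1],[[0,0,0],[0,0,-8],1],[[0,0,0],[0,0,-8],1],[[0,0,0],[0,0,-8],1],[[0,0,0],[0,0,-2.5],1],[[0,0,0],[0,0,0],1],[[0,0,0],[0,0,0],1]])

```text
time: 15.1
position: [0.4958, -0.1749, 0.1448]
tool_rot: [0.651, 0.759, -0.01, -0.023]
ft_force: [-0.0, 0.8, -0.3]
finger_gap: 0.018
```

Run:
```python
from h import *
plan(.513,-.182,.10,98.1)
cam('wrist','w12.png')
```

```text
t 15.1 pos [ 0.4958 -0.1749  0.1448] psi 98.78 tilt 2.93 gap 0.018 F [-0.   0.8 -0.3]
shift [-10.7  18.   43.8] rv [-2.65 -1.26  0.71]
```

View pics/w12.png

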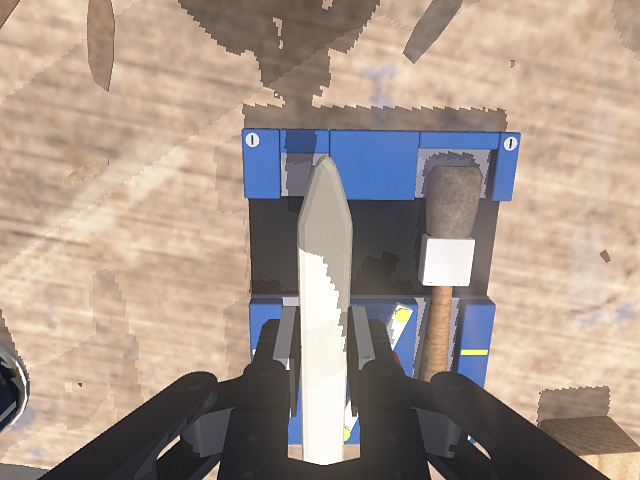

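Emit:
carry_out(commands=[[[-10,18,0],[-2.6,-1.2,0.7],1],[[0,0,5],[0,0,0],1],[[0,0,12],[0,0,0],1],[[0,0,10],[0,0,0],1],[[0,0,0],[0,0,0],1],[[0,0,0],[0,0,0],1]])

```text
time: 15.75
position: [0.5121, -0.1799, 0.1116]
tool_rot: [0.656, 0.755, -0.001, -0.004]
ft_force: [0.3, -1.4, -0.8]
finger_gap: 0.018
```

Run:
```python
from h import *
plan(.513,-.182,.05,98.1)
d=cam('wrist','w13.png')
```

```text
t 15.75 pos [ 0.5121 -0.1799  0.1116] psi 98.01 tilt 0.51 gap 0.018 F [ 0.3 -1.4 -0.8]
shift [-2.5  1.1 61.6] rv [-0.42 -0.29 -0.09]
```

View pics/w13.png

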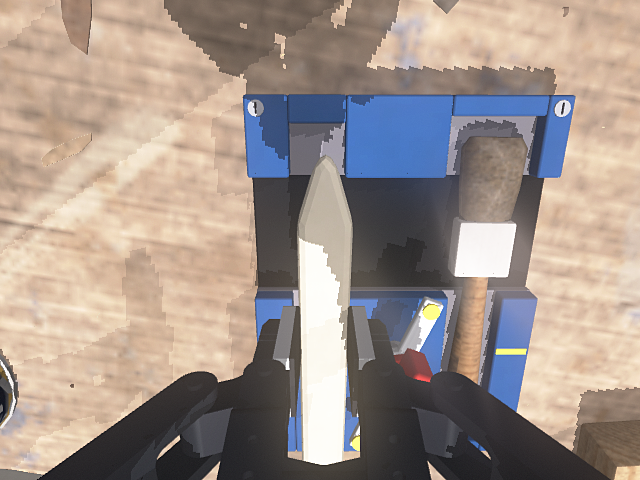

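Run:
```python
from h import *
d=cam('wrist')
c,s=np.cos(np.radians(8.13)),np.sin(np.radians(8.13))
for p in [(289,178),(346,178),(244,96),(574,97),(246,177),(563,178),(255,298),(535,298)]:
    w=ray(d,*p,.022)*1000-[522,-130,0]; print(p,(c*w[0]+s*w[1]).round(1),(-s*w[0]+c*w[1]).round(1))
```

```text
(289, 178) -60.4 -66.5
(346, 178) -60.3 -34.0
(244, 96) -104.4 -89.3
(574, 97) -103.7 87.8
(246, 177) -61.0 -90.9
(563, 178) -60.0 90.0
(255, 298) 15.0 -90.0
(535, 298) 15.8 86.4
```

Emit:
carry_out(commands=[[[-2,1,15],[-0.4,-0.3,0],1],[[0,0,15],[0,0,0],1],[[0,0,15],[0,0,0],1],[[0,0,0],[0,0,0],1],[[0,0,0],[0,0,0],1]])

```text
time: 16.35
position: [0.5152, -0.1826, 0.0672]
tool_rot: [0.656, 0.755, 0.001, 0.002]
ft_force: [0.0, 0.5, -0.1]
finger_gap: 0.0177
```

Run:
```python
from h import *
plan(.513,-.182,.014,98.1)
```

```text
t 16.35 pos [ 0.5152 -0.1826  0.0672] psi 97.99 tilt 0.24 gap 0.0177 F [ 0.   0.5 -0.1]
shift [ 1.  -2.3 53.2] rv [ 0.2   0.14 -0.11]
```

Emit:
carry_out(commands=[[[1,-2,12],[0.3,0.1,0],1],[[0,-1,12],[0.2,0,0],1],[[0,0,10],[0,0,0],1],[[0,0,0],[0,0,0],1],[[0,0,0],[0,0,0],1]])

```text
time: 16.85
position: [0.5128, -0.1823, 0.0315]
tool_rot: [0.656, 0.755, -0.002, -0.001]
ft_force: [-0.3, -0.1, -0.6]
finger_gap: 0.018
```

Run:
```python
from h import *
plan(.513,-.182,.013,98.1)
cam('wrist','w14.png')
```

```text
t 16.85 pos [ 0.5128 -0.1823  0.0315] psi 98.0 tilt 0.27 gap 0.018 F [-0.3 -0.1 -0.6]
shift [ 0.3  0.4 18.5] rv [-0.25  0.08 -0.1 ]
```

View pics/w14.png

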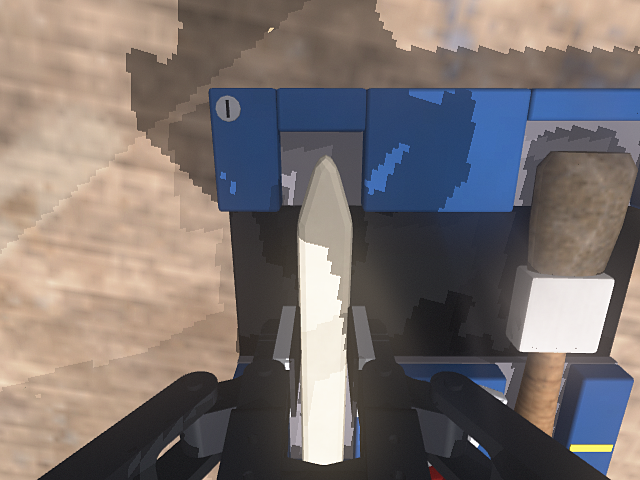

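Tip centred in the slot (cols 281–365, folder ~325). Lower to TCP 13 mm and release.

Emit:
carry_out(commands=[[[0,0,7],[-0.2,0,0],1],[[0,0,7],[0,0,0],1],[[0,0,3],[0,0,0],1],[[0,0,0],[0,0,0],1],[[0,0,0],[0,0,0],1]])

```text
time: 17.4
position: [0.5132, -0.1826, 0.0137]
tool_rot: [0.656, 0.755, -0.0, 0.001]
ft_force: [-0.3, -0.0, -0.2]
finger_gap: 0.0176
```

Run:
```python
from h import *
plan(.513,-.182,.013,98.1)
```

```text
t 17.4 pos [ 0.5132 -0.1826  0.0137] psi 97.99 tilt 0.11 gap 0.0176 F [-0.3 -0.  -0.2]
shift [ 0.6 -0.1  0.7] rv [ 0.02  0.11 -0.11]
```

Emit:
carry_out(commands=[[[0,0,1],[0,0,0],1],[[0,0,0],[0,0,0],0.3],[[0,0,0],[0,0,0],0.1],[[0,0,0],[0,0,0],0.1],[[0,0,-10],[0,0,0],0.1],[[0,0,-20],[0,0,0],0.1],[[0,0,-35],[0,0,0],0.1],[[0,0,-40],[0,0,0],0.1]])

```text
time: 18.2
position: [0.5084, -0.1805, 0.1164]
tool_rot: [0.656, 0.755, -0.003, -0.005]
ft_force: [0.7, 0.2, 0.3]
finger_gap: 0.0385
```

Emit:
carry_out(commands=[[[0,0,-45],[0,0,0],-0.5],[[0,0,-40],[0,0,0],-1],[[0,0,0],[0,0,0],-1],[[0,0,0],[0,0,0],-1]])

```text
time: 18.6
position: [0.5129, -0.1821, 0.2156]
tool_rot: [0.656, 0.755, 0.0, 0.002]
ft_force: [-0.5, 0.1, -0.7]
finger_gap: 0.0856
```

Run:
```python
from h import *
plan(.5764,-.1223,.2,76)
import pickle
pickle.dump(cam('wrist','w15.png'),open('d15.pkl','wb'))
```

```text
t 18.6 pos [ 0.5129 -0.1821  0.2156] psi 98.0 tilt 0.26 gap 0.0856 F [-0.5  0.1 -0.7]
shift [50.4 71.2 15.7] rv [ 0.21  0.16 22.  ]
```

View pics/w15.png

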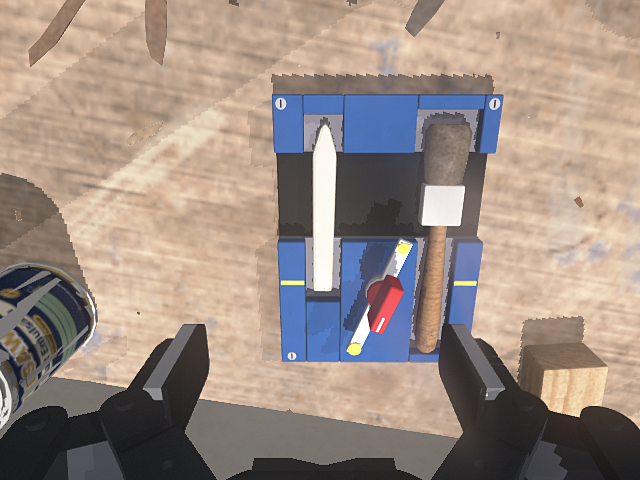

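Run:
```python
from h import *
import pickle
d=pickle.load(open('d15.pkl','rb'));im=d['img']
h,s,v=cv2.split(cv2.cvtColor(im,cv2.COLOR_RGB2HSV))
m=((h>22)&(h<35)&(s>150)&(v>150)).astype(np.uint8)
for c in cv2.findContours(m,0,1)[0]:
    if cv2.contourArea(c)>15:
        M=cv2.moments(c);u=(M['m10']/M['m00'],M['m01']/M['m00']);print(cv2.contourArea(c),np.round(u,1),ray(d,*u,.043).round(4),ray(d,*u,.022).round(4))
m=(((h<8)|(h>172))&(s>150)&(v>80)).astype(np.uint8)
c=max(cv2.findContours(m,0,1)[0],key=cv2.contourArea);print(cv2.minAreaRect(c),cv2.contourArea(c))
P=[(371,327),(386,332),(403,284),(389,277)]
for p in P: print(p,ray(d,*p,.075).round(4))
cv2.imwrite('pics/c15.png',cv2.resize(im[225:365,270:490,::-1],None,fx=3.5,fy=3.5,interpolation=cv2.INTER_CUBIC))
```

```text
((386.4813232421875, 309.990234375), (13.414020538330078, 49.81747817993164), 27.645973205566406) 515.5
(371, 327) [ 0.5918 -0.133   0.075 ]
(386, 332) [ 0.5945 -0.1204  0.075 ]
(403, 284) [ 0.5516 -0.1156  0.075 ]
(389, 277) [ 0.5474 -0.1272  0.075 ]
```

View pics/c15.png

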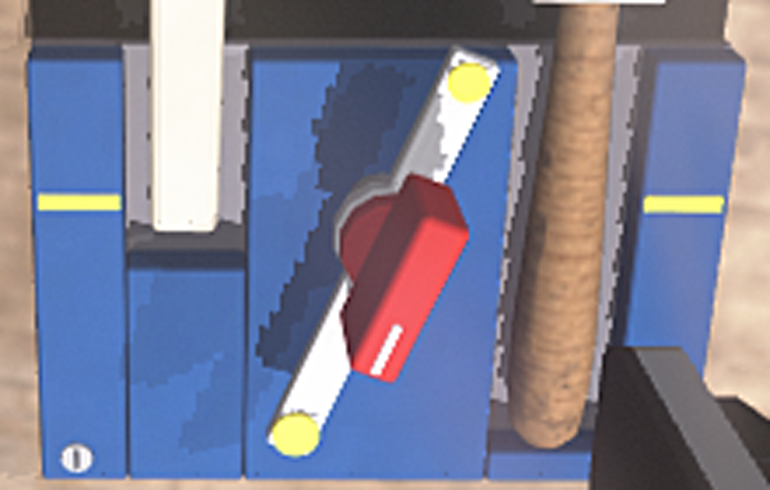

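Run:
```python
from h import *
import pickle
d=pickle.load(open('d15.pkl','rb'))
a=ray(d,404.3,248.7,.043)*1000;b=ray(d,354.9,349.3,.043)*1000;v=(b-a)[:2];print(a,b,np.degrees(np.arctan2(v[1],v[0])),np.linalg.norm(v))
u=v/np.linalg.norm(v)
print('pivot est',a[:2]+u*np.linalg.norm(v)*44/103)
P=np.array([ray(d,*p,.075)*1000 for p in [(370.6,332),(383,333.6),(403.7,292),(393.4,286.4)]]);print(P.round(1),P.mean(0))
for i in (0,1):
  w=P[[0,1][i]]-P[[3,2][i]];print(np.degrees(np.arctan2(w[1],w[0])),np.linalg.norm(w))
for p in((297.5/3.5*0+291,283),(465,283.5)):
  print('mark',ray(d,*p,.022)*1000)
plan(.5764,-.1223,.2,75.9)
```

```text
[ 534.19677514 -112.2333452    43.        ] [ 634.74086897 -136.42389273   43.        ] -13.528039320710661 103.41323606323513
pivot est [ 577.14765017 -122.56717133]
[[ 596.3 -132.5   75. ]
 [ 596.3 -122.5   75. ]
 [ 558.1 -113.7   75. ]
 [ 554.6 -122.4   75. ]] [ 576.33324519 -122.7849318    75.        ]
-13.624507899710482 42.84530521905221
-12.989462725677289 39.16685075995204
mark [ 587.90002693 -201.13431144   22.        ]
mark [566.26033605 -45.93379927  22.        ]
t 18.65 pos [ 0.5135 -0.1823  0.2161] psi 98.0 tilt 0.34 gap 0.0854 F [ 0.4 -0.4  1.9]
shift [50.8 70.6 16.1] rv [ 0.28  0.19 22.1 ]
```

Emit:
carry_out(commands=[[[25,35,5],[0.2,0.2,7],-1],[[21,37,5],[0,0,7.5],-1],[[0,4,10],[0,0,7],-1],[[0,0,15],[0,0,0],-1],[[0,0,0],[0,0,0],-1],[[0,0,0],[0,0,0],-1]])

```text
time: 19.25
position: [0.5824, -0.1298, 0.1724]
tool_rot: [0.789, 0.615, -0.003, -0.004]
ft_force: [0.2, 0.4, 0.2]
finger_gap: 0.0851
```

Run:
```python
from h import *
plan(.5767,-.1225,.12,76.4)
```

```text
t 19.25 pos [ 0.5824 -0.1298  0.1724] psi 75.89 tilt 0.61 gap 0.0851 F [0.2 0.4 0.2]
shift [ 5.7 -6.7 52.4] rv [-0.61  0.03 -0.51]
```

Emit:
carry_out(commands=[[[6,-6,15],[-0.6,0,-0.5],-1],[[0,0,20],[0,0,0],-1],[[0,0,15],[0,0,0],-1],[[0,0,0],[0,0,0],-1],[[0,0,0],[0,0,0],-1]])

```text
time: 19.75
position: [0.5753, -0.1245, 0.1214]
tool_rot: [0.785, 0.62, -0.0, 0.0]
ft_force: [0.5, 0.1, 1.3]
finger_gap: 0.0856
```

Run:
```python
from h import *
plan(.5767,-.1225,.09,76.4)
cam('wrist','w16.png')
```

```text
t 19.75 pos [ 0.5753 -0.1245  0.1214] psi 76.58 tilt 0.06 gap 0.0856 F [0.5 0.1 1.3]
shift [ 2.3  0.9 31.4] rv [-0.02  0.05  0.18]
```

View pics/w16.png

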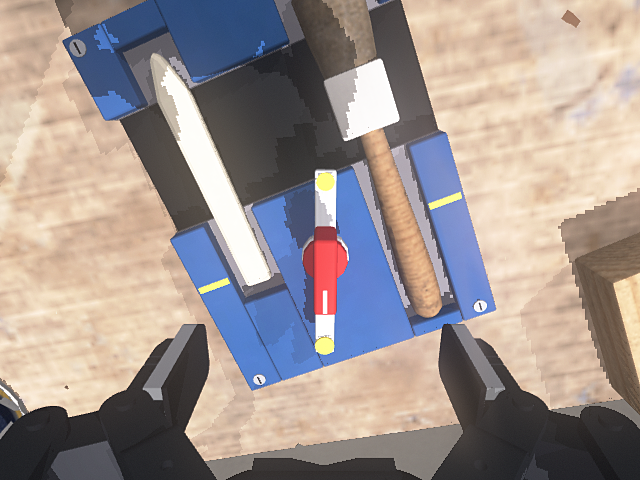

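Emit:
carry_out(commands=[[[1,1,15],[0,0,0],-1],[[1,0,20],[0,0,0],-1],[[0,0,12],[0,0,0],-1],[[0,0,0],[0,0,0],-0.4],[[0,0,0],[0,0,0],-0.4]])

```text
time: 20.3
position: [0.5797, -0.1238, 0.0746]
tool_rot: [0.785, 0.62, 0.001, 0.002]
ft_force: [-0.5, 0.6, -0.1]
finger_gap: 0.0606
```

Run:
```python
from h import *
plan(.5767,-.1225,.053,76.4)
cam('wrist','w17.png')
```

```text
t 20.3 pos [ 0.5797 -0.1238  0.0746] psi 76.58 tilt 0.32 gap 0.0606 F [-0.5  0.6 -0.1]
shift [ 0.6 -3.3 21.6] rv [0.32 0.06 0.18]
```

View pics/w17.png

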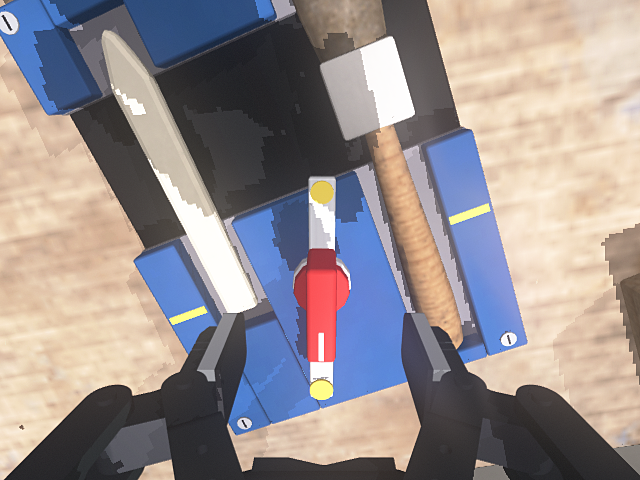

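Emit:
carry_out(commands=[[[0,-3,8],[0.3,0,0.2],-0.4],[[0,0,8],[0,0,0],-0.4],[[0,0,3],[0,0,0],-0.4],[[0,0,0],[0,0,0],-0.4],[[0,0,0],[0,0,0],-0.4]])

```text
time: 20.85
position: [0.5778, -0.1234, 0.0557]
tool_rot: [0.786, 0.618, 0.0, 0.001]
ft_force: [-0.4, -0.5, 0.8]
finger_gap: 0.0602
```

Run:
```python
from h import *
plan(.5767,-.1225,.052,76.4)
```

```text
t 20.85 pos [ 0.5778 -0.1234  0.0557] psi 76.36 tilt 0.17 gap 0.0602 F [-0.4 -0.5  0.8]
shift [ 0.6 -1.3  3.7] rv [ 0.16  0.06 -0.04]
```

Emit:
carry_out(commands=[[[0,-1,2],[0.2,0,0],-0.4],[[0,0,0],[0,0,0],0.3],[[0,0,0],[0,0,0],1],[[0,0,0],[0,0,0],1],[[0,0,0],[0,0,0],1],[[0,0,0],[0,0,0],1],[[0,0,0],[0,0,0],1]], squeeze=30)

```text
time: 21.55
position: [0.5771, -0.1241, 0.0545]
tool_rot: [0.786, 0.618, -0.001, 0.001]
ft_force: [0.6, -0.9, -0.4]
finger_gap: 0.0116
```

Run:
```python
from h import *
plan(.5767,-.1225,.053,76.4)
```

```text
t 21.55 pos [ 0.5771 -0.1241  0.0545] psi 76.36 tilt 0.12 gap 0.0116 F [ 0.6 -0.9 -0.4]
shift [ 1.5 -0.8  1.5] rv [ 0.02  0.12 -0.04]
```

Emit:
carry_out(commands=[[[0,0,0],[0,0,4],1],[[0,0,0],[0,0,5],1],[[0,0,0],[0,0,0],1]])

```text
time: 21.85
position: [0.5771, -0.1242, 0.0544]
tool_rot: [0.833, 0.553, -0.001, 0.001]
ft_force: [-0.4, -1.8, 0.1]
finger_gap: 0.0112
```

Run:
```python
from h import *
plan(.577,-.1235,.0545,8)
print(state()['torque'].round(2),state()['q'].round(2))
```

```text
t 21.85 pos [ 0.5771 -0.1242  0.0544] psi 67.09 tilt 0.13 gap 0.0112 F [-0.4 -1.8  0.1]
shift [ 0.6 -0.3 -0.1] rv [ 0.1   0.09 59.09]
[-0.07  0.05 -0.13] [-0.25  0.27  1.94 -0.    0.92 -1.42]
```

Behaves well. Continue turning.

Emit:
carry_out(commands=[[[0,0,0],[0,0,6],1],[[0,0,0],[0,0,6],1],[[0,0,0],[0,0,6],1],[[0,0,0],[0,0,6],1]])

```text
time: 22.25
position: [0.5769, -0.1245, 0.0545]
tool_rot: [0.931, 0.365, -0.001, 0.001]
ft_force: [-0.3, -1.6, -0.1]
finger_gap: 0.0114
```

Run:
```python
from h import *
plan(.577,-.1242,.0543,8)
```

```text
t 22.25 pos [ 0.5769 -0.1245  0.0545] psi 42.79 tilt 0.17 gap 0.0114 F [-0.3 -1.6 -0.1]
shift [ 0.3 -0.2  0.2] rv [ 0.14  0.1  34.79]
```

Emit:
carry_out(commands=[[[0,0,0],[0,0,6],1],[[0,0,0],[0,0,6],1],[[0,0,0],[0,0,6],1],[[0,0,0],[0,0,6],1],[[0,0,0],[0,0,4],1],[[0,0,0],[0,0,0],1]])

```text
time: 22.85
position: [0.5766, -0.1248, 0.0545]
tool_rot: [0.992, 0.125, -0.001, 0.002]
ft_force: [-0.7, -0.6, -0.7]
finger_gap: 0.0112
```

Run:
```python
from h import *
plan(.577,-.1242,.0543,8)
import pickle
pickle.dump({n:cam(n,n+'18.png') for n in('wrist','top','scene')},open('d18.pkl','wb'))
```

```text
t 22.85 pos [ 0.5766 -0.1248  0.0545] psi 14.36 tilt 0.21 gap 0.0112 F [-0.7 -0.6 -0.7]
shift [ 0.5 -0.5  0.2] rv [0.19 0.09 6.36]
```

View pics/wrist18.png

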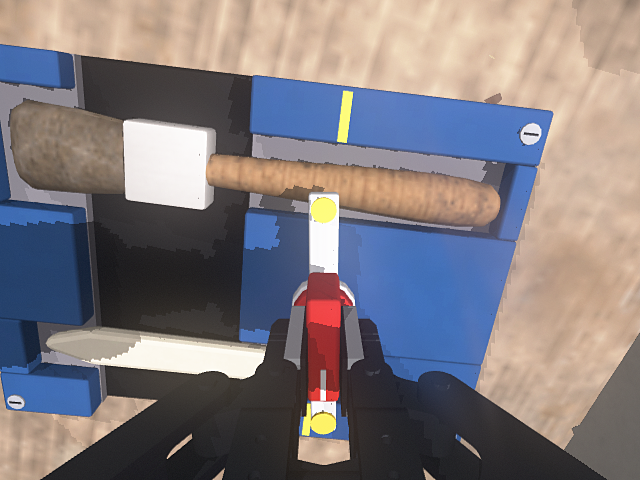

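Run:
```python
from h import *
import pickle
d=pickle.load(open('d18.pkl','rb'))['wrist'];im=d['img']
A=lambda p,q,z:(lambda v:(np.degrees(np.arctan2(v[1],v[0])),np.linalg.norm(v)))((ray(d,*q,z)-ray(d,*p,z))[:2]*1000)
print('bar',A((322.5,210),(323,424),.043), ray(d,322.5,210,.043),ray(d,323,424,.043))
print('mark own',A((347.5,92),(342.5,142),.022),'edges',A((252,77),(552,112),.022), A((254,130),(542,167),.022),A((246,212),(518,242),.022))
print('mark pts',ray(d,345,117,.022)*1000,ray(d,306,418,.022)*1000,A((345,117),(306,418),.022))
cv2.imwrite('pics/c18.png',cv2.resize(im[60:260,220:560,::-1],None,fx=2.3,fy=2.3,interpolation=cv2.INTER_CUBIC))
```

```text
bar (np.float64(-75.50457039552225), np.float64(103.81706743210188)) [ 0.56562848 -0.08111142  0.043     ] [ 0.59161418 -0.18162374  0.043     ]
mark own (np.float64(-80.56645000878916), np.float64(19.590250202496506)) edges (np.float64(8.185995887754745), np.float64(121.72731084669127)) (np.float64(7.294461700444141), np.float64(122.17035051168274)) (np.float64(7.907440940628584), np.float64(122.64497227584508))
mark pts [566.09014735 -46.33326128  22.        ] [ 586.70752227 -199.1919536    22.        ] (np.float64(-82.31838041784486), np.float64(154.24284737650285))
```

View pics/c18.png

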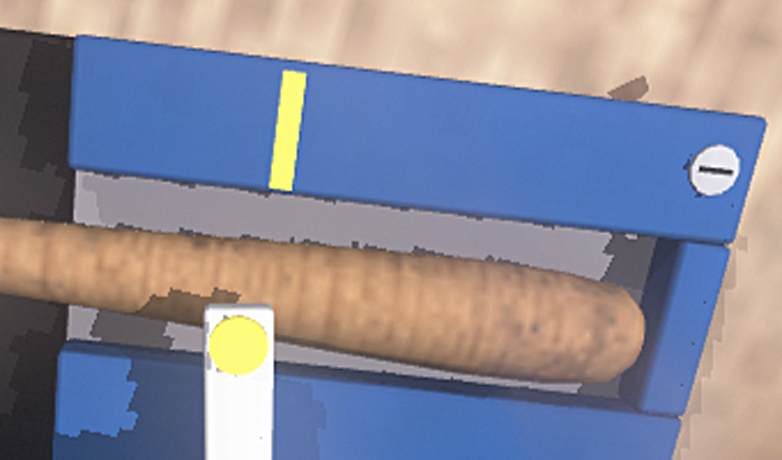

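Emit:
carry_out(commands=[[[0,0,0],[0,0,3.5],1],[[0,0,0],[0,0,3],1],[[0,0,0],[0,0,0],1],[[0,0,0],[0,0,0],1]])

```text
time: 23.4
position: [0.5765, -0.1248, 0.0545]
tool_rot: [0.997, 0.071, -0.001, 0.002]
ft_force: [-0.2, -1.1, 0.3]
finger_gap: 0.0113
```

Run:
```python
from h import *
plan(.577,-.1242,.0543,7.9)
import pickle
pickle.dump({n:cam(n,n+'19.png') for n in('wrist',)},open('d19.pkl','wb'))
```

```text
t 23.4 pos [ 0.5765 -0.1248  0.0545] psi 8.15 tilt 0.22 gap 0.0113 F [-0.2 -1.1  0.3]
shift [ 0.6 -0.5  0.2] rv [0.2  0.09 0.25]
```

View pics/wrist19.png

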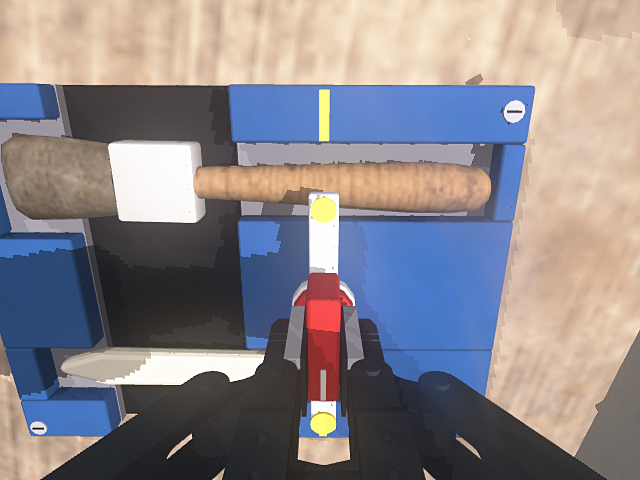

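Run:
```python
from h import *
import pickle
d=pickle.load(open('d19.pkl','rb'))['wrist']
A=lambda p,q,z:(lambda v:np.degrees(np.arctan2(v[1],v[0])).round(2))((ray(d,*q,z)-ray(d,*p,z))[:2])
im=d['img'];h,s,v=cv2.split(cv2.cvtColor(im,cv2.COLOR_RGB2HSV))
m=((h>24)&(h<36)&(s>120)&(v>120)).astype(np.uint8)
for c in cv2.findContours(m,0,1)[0]:
    if cv2.contourArea(c)>60: print(cv2.boundingRect(c),cv2.minAreaRect(c))
b=((h>100)&(h<125)&(s>130)).astype(np.uint8)
r=[np.argmax(b[60:120,x])+60 for x in (250,300,350,400,450,500)];print(r)
k=np.polyfit((250,300,350,400,450,500),r,1);print('outer edge',A((240,np.polyval(k,240)),(530,np.polyval(k,530)),.022))
print(A((239,222),(496,221),.022))
print('bar',A((323,210),(323,424),.043))
```

```text
(311, 413, 25, 23) ((323.0, 423.0000305175781), (22.62741470336914, 22.62741470336914), 45.0)
(311, 197, 25, 25) ((323.0, 209.0), (24.0, 24.0), 0.0)
(320, 90, 9, 51) ((324.0, 115.0), (50.0, 8.0), 90.0)
[np.int64(85), np.int64(85), np.int64(85), np.int64(86), np.int64(86), np.int64(86)]
outer edge 7.91
8.47
bar -81.83
```

Emit:
carry_out(commands=[[[0,0,-4],[0,0,0],1],[[0,0,-4],[0,0,0],1],[[0,0,-3],[0,0,0],1],[[0,0,0],[0,0,0],1]])

```text
time: 23.85
position: [0.5764, -0.1248, 0.0646]
tool_rot: [0.997, 0.072, -0.001, 0.002]
ft_force: [2.4, -2.0, -5.1]
finger_gap: 0.011
```

Run:
```python
from h import *
plan(.5765,-.1248,.0645,8.15)
```

```text
t 23.85 pos [ 0.5764 -0.1248  0.0646] psi 8.28 tilt 0.22 gap 0.011 F [ 2.4 -2.  -5.1]
shift [0.1 0.  0.1] rv [0.19 0.1  0.13]
```

Emit:
carry_out(commands=[[[0,0,-2],[0,0,0],1],[[0,0,-2],[0,0,0],1],[[0,0,-1],[0,0,0],1]])

```text
time: 24.15
position: [0.5763, -0.1248, 0.0647]
tool_rot: [0.997, 0.072, -0.0, 0.002]
ft_force: [2.2, -1.6, -6.4]
finger_gap: 0.0112
```

Run:
```python
from h import *
plan(.5765,-.1248,.0645,8.15)
```

```text
t 24.15 pos [ 0.5763 -0.1248  0.0647] psi 8.29 tilt 0.22 gap 0.0112 F [ 2.2 -1.6 -6.4]
shift [0.2 0.  0.2] rv [0.21 0.05 0.14]
```

Emit:
carry_out(commands=[[[0,0,0],[0,0,0],0.3],[[0,0,0],[0,0,0],-0.2],[[0,0,0],[0,0,0],-0.2],[[0,0,0],[0,0,0],-0.2],[[0,0,-15],[0,0,0],-0.2],[[0,0,-30],[0,0,0],-0.2],[[0,0,-40],[0,0,0],-0.2],[[0,0,-40],[0,0,0],-0.2]])

```text
time: 24.95
position: [0.5718, -0.1221, 0.1917]
tool_rot: [0.997, 0.073, -0.007, -0.001]
ft_force: [0.2, -0.4, -0.7]
finger_gap: 0.0515
```

Emit:
carry_out(commands=[[[0,20,-20],[0,0,0],-0.2],[[0,0,-10],[0,0,0],-0.2],[[0,0,0],[0,0,0],-0.2],[[0,0,0],[0,0,0],-0.2]])

```text
time: 25.35
position: [0.5796, -0.1426, 0.2363]
tool_rot: [0.997, 0.073, 0.002, 0.002]
ft_force: [-0.5, -0.6, 0.4]
finger_gap: 0.0509
```

Run:
```python
from h import *
plan(.5765,-.1248,.0645,8.15)
import pickle
pickle.dump({n:cam(n,n+'20.png') for n in('wrist','scene','top')},open('d20.pkl','wb'))
s=cv2.imread('pics/scene20.png')[220:370,340:500];cv2.imwrite('pics/c20.png',cv2.resize(s,None,fx=4,fy=4,interpolation=cv2.INTER_CUBIC))
```

```text
t 25.35 pos [ 0.5796 -0.1426  0.2363] psi 8.36 tilt 0.3 gap 0.0509 F [-0.5 -0.6  0.4]
shift [ -1.1 -18.7 171.7] rv [ 0.21 -0.21  0.21]
```

View pics/wrist20.png

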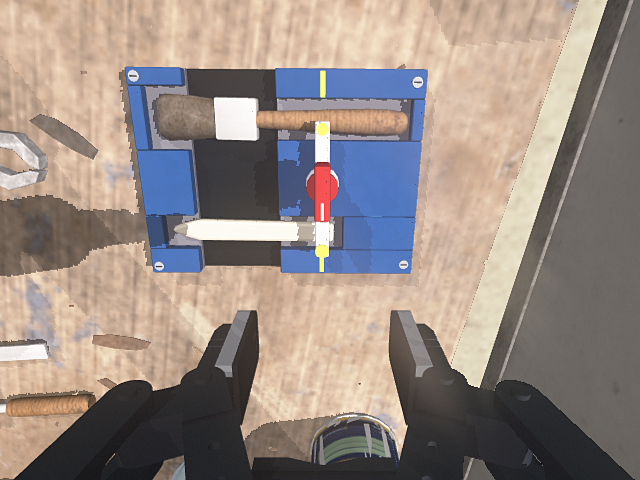

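View pics/c20.png

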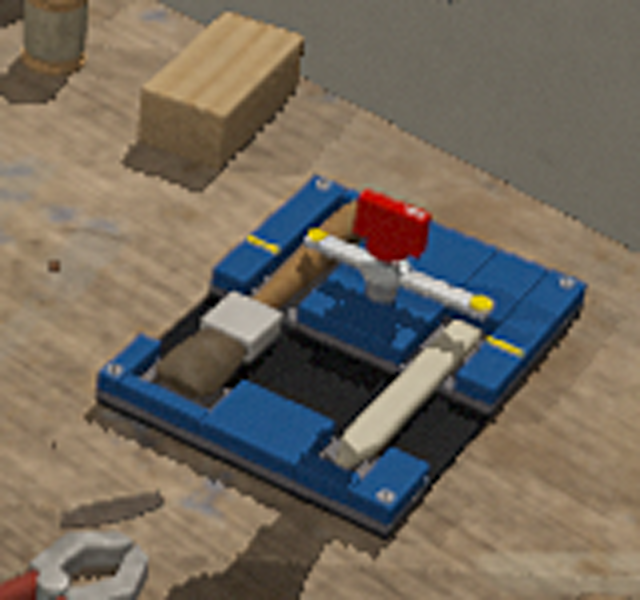

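View pics/top20.png

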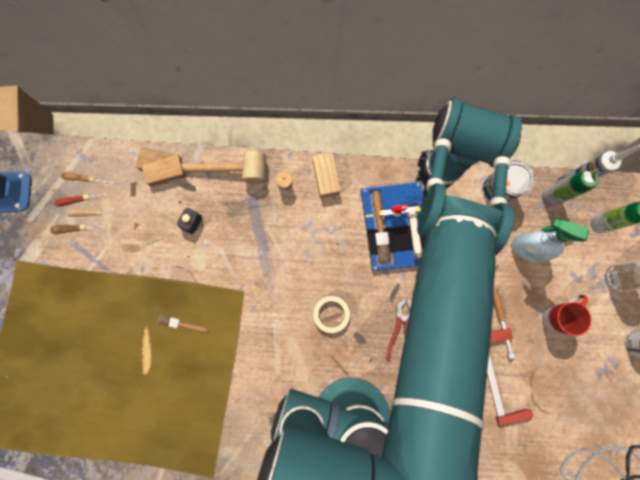

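Run:
```python
from h import *
import pickle
for f in('d18.pkl','d20.pkl'):
    d=pickle.load(open(f,'rb'))['scene'];h,s,v=cv2.split(cv2.cvtColor(d['img'],cv2.COLOR_RGB2HSV))
    m=(((h<8)|(h>172))&(s>150)&(v>80)).astype(np.uint8);m[:250]=0;m[320:]=0;m[:,:400]=0;m[:,480:]=0
    ys,xs=np.where(m);print(f,ys.min(),ys.max(),xs.min(),xs.max())
for z in(.063,.073):print(proj(d,(.5765,-.1235,z)))
print(ys.mean(),xs.mean())
d=pickle.load(open('d20.pkl','rb'))['wrist']
A=lambda p,q,z:(lambda v:np.degrees(np.arctan2(v[1],v[0])).round(2))((ray(d,*q,z)-ray(d,*p,z))[:2])
print('bar',A((322.5,128.5),(322,250.5),.043),'marks',A((323,84),(321.5,264),.022),'edge',A((277,69),(427,69.5),.022),A((281,273),(411,273),.022))
from bench import close_job
close_job()
```

```text
d18.pkl 272 288 428 446
d20.pkl 267 285 428 447
[437.49612624 277.71919593]
[438.04761481 274.11085244]
276.18257261410787 437.02904564315355
bar -81.88 marks -82.13 edge 8.24 8.33
the job is handed in; nothing more can be done
```

The brush and the bone folder are both lying in their own compartments, and the keeper is turned onto the marks and locked. I handed the job in at about 25.5 s of the 69 s limit, and `close_job()` gives no verdict.

- **Brush:** it lies in its compartment with the bristles in the wide bay. The last views show it flat.
- **Folder:** it lies flat in the shorter slot, with its tip towards the robot.
- **Keeper:** the bar measures -81.9° in world axes. The line between the yellow marks measures -82.1°, and square to the tray edges would be about -81.7°, so it is within about 0.3°.
- **Knob lock:** it rose 10.2 mm and then stopped against a firm end. In the scene picture after release it still sits about 4 px higher than before the pull. That is roughly 10 mm, though the picture is coarse.
- **Other things on the bench:** the last top view shows the bystanders and look-alikes where they were. The gripper touches nothing, and readings taken after each move never passed about 7 N at the wrist.

Two measurements did not fully agree. My brush length came out 3 to 8 mm too long in the wrist views, and the tray fits differed by up to about 2.5 mm. Both are smaller than the room left in the compartments.

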